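# Load the cold plate with moulds, close their lids and start it

## Task

Slide every casting mould across the table onto the cold plate, one to a bay and fully inside the bay's yellow outline, without ever lifting a mould off the surface. Once all the moulds are in their bays, press the red lid of each one fully home, and only when all lids are home press the green start button down firmly and hold it for a moment. Leave everything else on the table where it is.

Things in the scene. Friction and masses are not known exactly. Their poses are not given: they have to be found in the camera images.
- mould1: flat pale-wood casting mould 110 (its x) x 60 (its y) x 26 mm high, 0.45 kg, with a red lid on top and a white stripe across its -x end; origin at the centre of its underside, z up. Slides on the table; may be absent. All moulds are alike.
- lid1 (a joint): press-down lid of mould1: 0 = standing 10 mm proud, 0.010 = fully home. The lid is red, 60 (mould's x) x 40 mm (mould's y), over the mould's centre; its flat top is 48 mm above the mould's underside when up and 38 mm when home. It takes about 6 N to move and stays where it is pushed.
- mould2: flat pale-wood casting mould 110 (its x) x 60 (its y) x 26 mm high, 0.45 kg, with a red lid on top and a white stripe across its -x end; origin at the centre of its underside, z up. Slides on the table; may be absent. All moulds are alike.
- lid2 (a joint): press-down lid of mould2: 0 = standing 10 mm proud, 0.010 = fully home. The lid is red, 60 (mould's x) x 40 mm (mould's y), over the mould's centre; its flat top is 48 mm above the mould's underside when up and 38 mm when home. It takes about 6 N to move and stays where it is pushed.
- mould3: flat pale-wood casting mould 110 (its x) x 60 (its y) x 26 mm high, 0.45 kg, with a red lid on top and a white stripe across its -x end; origin at the centre of its underside, z up. Slides on the table; may be absent. All moulds are alike.
- lid3 (a joint): press-down lid of mould3: 0 = standing 10 mm proud, 0.010 = fully home. The lid is red, 60 (mould's x) x 40 mm (mould's y), over the mould's centre; its flat top is 48 mm above the mould's underside when up and 38 mm when home. It takes about 6 N to move and stays where it is pushed.
- mould4: flat pale-wood casting mould 110 (its x) x 60 (its y) x 26 mm high, 0.45 kg, with a red lid on top and a white stripe across its -x end; origin at the centre of its underside, z up. Slides on the table; may be absent. All moulds are alike.
- lid4 (a joint): press-down lid of mould4: 0 = standing 10 mm proud, 0.010 = fully home. The lid is red, 60 (mould's x) x 40 mm (mould's y), over the mould's centre; its flat top is 48 mm above the mould's underside when up and 38 mm when home. It takes about 6 N to move and stays where it is pushed.
- plate: cold plate: grey sheet 150 (its x) x 560 (its y), under 1 mm thick, so moulds slide onto it without a step, with four yellow-outlined dark bays in a row along its y. A steel stop bar, 12 mm wide and 16 mm high, runs along its far edge; its near face is 63 mm beyond the bays' centre line in +x. Fixed. Origin at its centre, on the table.
- bay1 (a point): centre of bay 1 of the plate, on the table; axes as the plate's. Inside of its yellow outline: 126 mm (x) x 76 mm (y); the bays are 135 mm apart along y. A mould lies in it with its length along x, either way round.
- bay2 (a point): centre of bay 2 of the plate, on the table; axes as the plate's. Inside of its yellow outline: 126 mm (x) x 76 mm (y); the bays are 135 mm apart along y. A mould lies in it with its length along x, either way round.
- bay3 (a point): centre of bay 3 of the plate, on the table; axes as the plate's. Inside of its yellow outline: 126 mm (x) x 76 mm (y); the bays are 135 mm apart along y. A mould lies in it with its length along x, either way round.
- bay4 (a point): centre of bay 4 of the plate, on the table; axes as the plate's. Inside of its yellow outline: 126 mm (x) x 76 mm (y); the bays are 135 mm apart along y. A mould lies in it with its length along x, either way round.
- control: fixed blue control box 110 x 90 x 45 mm high with the green start button on top; origin at the centre of its underside
- start (a joint): green start button, 36 mm across: 0 = out, 0.007 = fully down (5 N); springs back
- start_top (a point): centre of the top of the green button when out; it is pressed straight down
- shell1: bystander: white cast half-shell like a bowl, 84 mm across, 45 mm high; origin at the centre of its underside
- shell2: bystander: white cast half-shell like a bowl, 84 mm across, 45 mm high; origin at the centre of its underside
- shell3: bystander: white cast half-shell like a bowl, 84 mm across, 45 mm high; origin at the centre of its underside
- brush: bystander: hand brush lying on the table; origin about its middle
- scraper: bystander: scraper lying on the table; origin about its middle
- jar: bystander: jar 70 mm across, 90 mm high; origin at the centre of its underside
There are look-alikes about, which are no part of the job. Leave any orange look-alike of the mould3 alone.

How it is judged (in metres and radians):
On the way, in this order (a step that is already met when the one before it is completed fails the run):
1. every mould lies inside a bay (((x of mould1 in the frame of bay1 between -0.01 and 0.01 m and y of mould1 in the frame of bay1 between -0.01 and 0.01 m and angle between the x axis of mould1 and the x axis of bay1, either way round below 0.16 rad) or (x of mould1 in the frame of bay2 between -0.01 and 0.01 m and y of mould1 in the frame of bay2 between -0.01 and 0.01 m and angle between the x axis of mould1 and the x axis of bay2, either way round below 0.16 rad) or (x of mould1 in the frame of bay3 between -0.01 and 0.01 m and y of mould1 in the frame of bay3 between -0.01 and 0.01 m and angle between the x axis of mould1 and the x axis of bay3, either way round below 0.16 rad) or (x of mould1 in the frame of bay4 between -0.01 and 0.01 m and y of mould1 in the frame of bay4 between -0.01 and 0.01 m and angle between the x axis of mould1 and the x axis of bay4, either way round below 0.16 rad)) and ((x of mould2 in the frame of bay1 between -0.01 and 0.01 m and y of mould2 in the frame of bay1 between -0.01 and 0.01 m and angle between the x axis of mould2 and the x axis of bay1, either way round below 0.16 rad) or (x of mould2 in the frame of bay2 between -0.01 and 0.01 m and y of mould2 in the frame of bay2 between -0.01 and 0.01 m and angle between the x axis of mould2 and the x axis of bay2, either way round below 0.16 rad) or (x of mould2 in the frame of bay3 between -0.01 and 0.01 m and y of mould2 in the frame of bay3 between -0.01 and 0.01 m and angle between the x axis of mould2 and the x axis of bay3, either way round below 0.16 rad) or (x of mould2 in the frame of bay4 between -0.01 and 0.01 m and y of mould2 in the frame of bay4 between -0.01 and 0.01 m and angle between the x axis of mould2 and the x axis of bay4, either way round below 0.16 rad)) and ((x of mould3 in the frame of bay1 between -0.01 and 0.01 m and y of mould3 in the frame of bay1 between -0.01 and 0.01 m and angle between the x axis of mould3 and the x axis of bay1, either way round below 0.16 rad) or (x of mould3 in the frame of bay2 between -0.01 and 0.01 m and y of mould3 in the frame of bay2 between -0.01 and 0.01 m and angle between the x axis of mould3 and the x axis of bay2, either way round below 0.16 rad) or (x of mould3 in the frame of bay3 between -0.01 and 0.01 m and y of mould3 in the frame of bay3 between -0.01 and 0.01 m and angle between the x axis of mould3 and the x axis of bay3, either way round below 0.16 rad) or (x of mould3 in the frame of bay4 between -0.01 and 0.01 m and y of mould3 in the frame of bay4 between -0.01 and 0.01 m and angle between the x axis of mould3 and the x axis of bay4, either way round below 0.16 rad)) and ((x of mould4 in the frame of bay1 between -0.01 and 0.01 m and y of mould4 in the frame of bay1 between -0.01 and 0.01 m and angle between the x axis of mould4 and the x axis of bay1, either way round below 0.16 rad) or (x of mould4 in the frame of bay2 between -0.01 and 0.01 m and y of mould4 in the frame of bay2 between -0.01 and 0.01 m and angle between the x axis of mould4 and the x axis of bay2, either way round below 0.16 rad) or (x of mould4 in the frame of bay3 between -0.01 and 0.01 m and y of mould4 in the frame of bay3 between -0.01 and 0.01 m and angle between the x axis of mould4 and the x axis of bay3, either way round below 0.16 rad) or (x of mould4 in the frame of bay4 between -0.01 and 0.01 m and y of mould4 in the frame of bay4 between -0.01 and 0.01 m and angle between the x axis of mould4 and the x axis of bay4, either way round below 0.16 rad))), for 0.2 s.
2. every lid is pressed home (value of joint each of lid1, lid2, lid3, lid4 above 0.008 m), for 0.2 s.
3. the start button is pressed down and held a moment (value of joint start above 0.005 m), for 0.2 s.
At the end, for the whole second after the job is handed in: every mould present lies at rest in a bay (within 10 mm of the bay's centre along each bay axis, length along the bay's x within 0.16 rad), every lid is at least 8 mm down, and the button has been let go (all of step 1 and all of step 2 and linear speed of each of mould1, mould2, mould3, mould4 below 0.02 m/s and value of joint start below 0.002 m); the robot touches nothing.
It fails at once if a mould was lifted off the surface (more than 15 mm) (height (world z) of any of mould1, mould2, mould3, mould4 above 0.015 m).
It fails at once if the start button was pressed while a lid was not home (value of joint start above 0.004 m and value of joint any of lid1, lid2, lid3, lid4 below 0.0075 m).
It fails at once if a bystander was moved more than 40 mm (distance of any of shell1, shell2, shell3, brush, scraper, jar from where it was at the start of the episode above 0.04 m).
Of mould1, mould2, mould3, mould4 only 3 to 4 are there at a start; the rules pass over those that are not, and their reading is None.
At some moment in a run one of mould1, mould2, mould3, mould4 may be knocked a few centimetres aside while the robot is not near it.
Once in a run the grip may slacken for a moment while it holds something.
It also fails if it takes over 210 s, if anything falls off the work surface, if the arm or the gripper's body presses on something with over 40 N, if the wrist force passes 120 N, or if a joint passes its speed limit or range.

## Robot

A 6-joint arm with a two-finger parallel gripper is mounted at the origin on the work surface. World frame = base frame: x ahead of the robot, y to its left, z up, the work surface at z = 0. Lengths are in mm, angles in degrees, forces in N, time in s.
With the tool pointing down it reaches from about 350 to 850 mm from the base axis. Payload 8.1 kg.
Tool frame: the origin (TCP) lies midway between the tips of the shut fingers; the grasp point (between the pads) lies 19 mm behind it (r.pinch_z is the distance from the TCP to the grasp point, in mm); z points along the fingers, y is the line along which they close (so a half turn about z gives the same grasp; the last joint's range is limited). The gripper opens to 85 mm and grips with 20 to 120 N. Pads are 22 mm wide; open, the fingers measure 114 mm over their backs; the gripper's body (76 mm by 85 mm) begins 54 mm behind the grasp point. The pads swing forward as they close: fully open they stand 13 mm farther back than shut.
Start: joints at [61.742, 7.471, 85.268, -0, 87.261, -4.893], TCP at [237.934, 550.811, 231.292] pointing down, gripper open.
Joint ranges: [-169.43, 169.43], [-51.17, 129.36], [1.28, 143.12], [-76.62, 256.62], [0, 156.53], [-152.29, 152.29]. Speed limits (degrees/s): [136.94, 136.94, 159.86, 180, 180, 180].

## Interface

Orientations are given as [roll, pitch, yaw] about the fixed x, y, z axes, in that order (R = Rz(yaw) Ry(pitch) Rx(roll)).
In Python, from bench import r gives the robot as it stands.
- The arm moves only by the shell command python3 -m jog 'ROWS' [OPENING] [FORCE]. ROWS is JSON, one flat list of numbers, 6 for each row, row after row: the shift along the tool's x, y, z in m, then the turn, a rotation vector about the tool's x, y, z in rad. A call has 1 to 8 rows; each row is the pose to reach, as a shift and turn from the pose commanded when the call began, along the tool's axes at that moment; what a row does not reach only later rows make up. A row lasts 1/8 s, in which the tool goes at most 62.5 mm and 10.7 degrees, less where a joint would pass 70% of its speed; a pose out of reach is approached as far as the arm can. A call with a gripper value outside its range is refused whole. OPENING is the opening, from -1 (shut) to 1 (fully open), set as the call begins (- or left out, the last holds). The fingers move at their own pace and stop on an object; FORCE is the grip in N (left out, the last holds). Time passes only in rows, so rows that repeat a pose let the fingers close. It gives the time, the measured TCP pose, the force, the opening and the grip force at its end, in the units of the state.
- r.sense(): the state, without advancing time (a new reading comes with each control period).
- r.snapshot(name): name is "side" or "top"; returns a dict with "pixels" (400x640x3 uint8, red, green, blue), "range_z" (400x640 float32, mm along the optical axis (not along the pixel's ray), 0 where there is no reading), "K" (3x3 intrinsics, pixels), "k1" (the pictures are not rectified: a ray, as slopes to the right and down, at radius r is drawn at 1 + k1 r^2 times it, then the intrinsics apply), "rvec" (rotation vector, rad) and "tvec" (3), from world to camera coordinates, as OpenCV has them. Camera axes: x right, y down, z forward; pixel columns grow to the right and rows downward; lengths in mm; the calibration is good to about 2 mm. A picture is of the moment at which its call begins.
- r.hand_in(): hands the job in; it is judged then, once.
Trained networks look in a picture, given as the dict that the camera call returned (one of the last four; its "shot" number tells which), for a name from the list of things; names that differ only in an ending like _2 or _b are one class to them, and where a whole thing is asked for, a point or a joint stands for the part that bears it (a point fixed in the world has none). Each returns a list of dicts, best first, with "score" (0 to 1); they miss things now and then, are a little off and sometimes report something else, mostly with a low value. They report only what shows in the picture. A call takes as long as a camera call. They do not tell look-alikes from the thing itself.
- r.look_for(picture, target): "bbox" ([left, top, right, bottom] in pixels, round what is visible of it).
- r.outline_of(picture, target): "region" (400x640 bool, what is visible of it) and "bbox" ([left, top, right, bottom] in pixels, round what is visible of it).
The state is a dict: "time": time; "joint_pos": joint angles; "qd": joint speeds; "joint_efforts": joint torques, N m; "tool_pos": TCP position; "tcp_rot": TCP orientation; "ft_force": force on the tool from outside, world axes, zero at the start; "wrist_torque": the same for the moment, N m; "finger_gap": finger opening in mm; "grip_force": force on a finger pad.
Only numpy, scipy, OpenCV 4.12 (cv2) and the standard library are available. Lean on these libraries where they do the work, as an engineer would, in place of code of your own. Each camera call takes 0.05 s, during which the arm holds its last target. There are 200 camera calls.

## Working session

There is one attempt and no reset: what is moved stays moved. The work goes in short steps, Python scripts to look and compute and a shell command to move; the robot and the scene stay as the last step left them, time stands still between calls to the robot, and variables do not carry over. Pictures are saved under pics/ and viewed, at most 14 in all, crops included, and the job is handed in when it is done.

```bash
ls; mkdir -p pics; python3 - <<'E'
from bench import r
import cv2,json
print(r.sense())
for n in("top","side"):
    s=r.snapshot(n); cv2.imwrite(f"pics/{n}0.png",s["pixels"][:,:,::-1])
    print(n,s["K"],s["k1"],s["rvec"],s["tvec"],s["range_z"].max())
E
```

```text
pics
{'time': 0.0, 'joint_pos': array([ 6.17406305e+01,  7.51551594e+00,  8.53301653e+01, -2.72753540e-04,
        8.72623928e+01, -4.89361986e+00]), 'qd': array([-0.04660735,  0.07618003, -0.04205911, -0.02758133, -0.02104992,
       -0.04326189]), 'joint_efforts': array([ 1.45083846e-03, -5.69381583e+01, -5.00568616e+01,  1.62129213e-04,
        1.43467335e-02,  7.88425223e-05]), 'tool_pos': array([237.6789513 , 550.30416535, 230.231702  ]), 'tcp_rot': array([-1.79892297e+02, -8.94792788e-03,  1.56634255e+02]), 'ft_force': array([ 0.79737989, -0.52283545,  0.27143107]), 'wrist_torque': array([-0.03842927,  0.02259714,  0.02551308]), 'grip_force': 0.0, 'finger_gap': 85.52411354695812}
top [[406.38398994   0.         318.55679733]
 [  0.         406.38398994 196.64427923]
 [  0.           0.           1.        ]] -0.0871500227645456 [ 2.15581198 -2.12411034  0.14396533] [ -69.48764175  555.82609562 1425.31634419] 2488.7163
side [[369.63461851   0.         322.68191902]
 [  0.         369.63461851 197.56909534]
 [  0.           0.           1.        ]] 0.004097869038730742 [ 2.14467773 -0.10387728  0.0705367 ] [-525.75072968   34.73210338 1120.93888665] 3191.1897
```

View pics/top0.png

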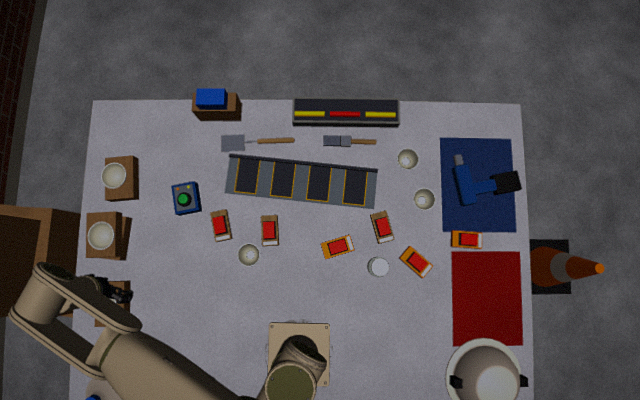

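View pics/side0.png

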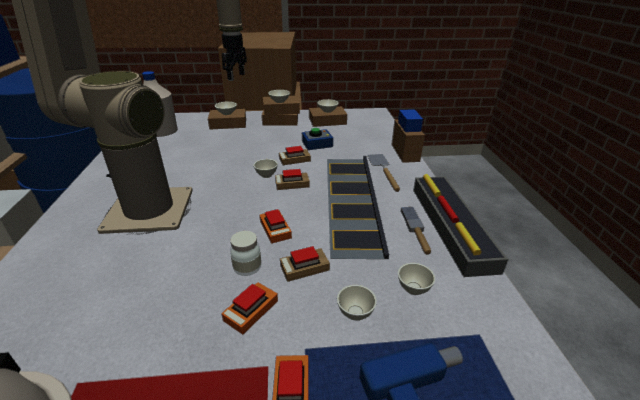

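The top view shows six mould-like things. Pale wood ones are at (220,225), (270,230) and (382,227). Orange look-alikes are at (338,246), (415,262) and (467,240). The plate is at about (302,180), the button at (184,199), the shells at (249,254), (424,199) and (408,158), and the jar at (377,267). Next I measure and check the choice in one close crop.

```bash
cat > h.py <<'E'
from bench import r
import cv2, numpy as np
def cloud(s):
    h,w=s["range_z"].shape
    u,v=np.meshgrid(np.arange(w,dtype=np.float32),np.arange(h,dtype=np.float32))
    n=cv2.undistortPoints(np.stack([u,v],-1).reshape(-1,1,2),s["K"],np.array([s["k1"],0,0,0.])).reshape(h,w,2)
    d=np.dstack([n,np.ones((h,w))]); R=cv2.Rodrigues(s["rvec"])[0]; t=np.array(s["tvec"])
    return (d*s["range_z"][...,None]-t)@R, d@R, -R.T@t      # points, rays, camera centre
def at(s,uv,z):   # pixels -> world at height z
    P,D,c=cloud(s); uv=np.round(np.atleast_2d(uv)).astype(int); d=D[uv[:,1],uv[:,0]]
    return c+d*((z-c[2])/d[:,2])[:,None]
def plane(s,m,z):  # mask -> xy on height z
    P,D,c=cloud(s); d=D[m]; return (c+d*((z-c[2])/d[:,2])[:,None])[:,:2]
def rect(xy):
    (c,(a,b),t)=cv2.minAreaRect(xy.astype(np.float32))
    if a<b:a,b,t=b,a,t+90
    return np.round([c[0],c[1],a,b,(t+90)%180-90],1)
def lids(s,h=48):
    """red lids: world centre, size, yaw, and the mean top height from range; plus hue of surrounding"""
    hsv=cv2.cvtColor(s["pixels"],cv2.COLOR_RGB2HSV); H,S,V=cv2.split(hsv); P=cloud(s)[0]
    m=((H<4)|(H>174))&(S>200)&(V>110)
    n,L,st,ce=cv2.connectedComponentsWithStats(m.astype(np.uint8)); out=[]
    for i in range(1,n):
        if 60<st[i,4]<1200 and abs(ce[i][0]-300)<280:
            k=L==i; z=np.median(P[k][:,2]); ring=cv2.dilate(k.astype(np.uint8),np.ones((9,9)))>0
            ring&=~cv2.dilate(m.astype(np.uint8),np.ones((3,3))).astype(bool)
            ring&=(P[...,2]>13)
            sat=np.median(S[ring]) if ring.any() else -1
            out.append((np.round(ce[i]),st[i,4],rect(plane(s,k,h)),round(float(z),1),sat))
    return out
E
python3 - <<'E'
from h import *
t=r.snapshot("top"); sd=r.snapshot("side")
for l in lids(t):print(l)
print("side")
for l in lids(sd):print(l)
for n,s in(("top",t),("side",sd)):
    for q in("plate","control","mould1","jar","shell1"):
        for d in r.outline_of(s,q):
            print(n,q,round(d["score"],2),np.round(d["bbox"]),end=' ')
            P=cloud(s)[0][d["region"]]; print(np.round(np.median(P,0)),rect(plane(s,d["region"],np.median(P[:,2]))))
hsv=cv2.cvtColor(t["pixels"],cv2.COLOR_RGB2HSV);H,S,V=cv2.split(hsv)
# dark bays inside the plate region
m=(V<60); m[:150]=0;m[210:]=0;m[:,:225]=0;m[:,382:]=0
n,L,st,ce=cv2.connectedComponentsWithStats(m.astype(np.uint8))
for i in range(1,n):
    if st[i,4]>150:print("bay",np.round(ce[i],1),st[i,4],rect(plane(t,L==i,0)))
y=(H>18)&(H<34)&(S>120)&(V>80); y[:150]=0;y[212:]=0;y[:,:225]=0;y[:,385:]=0
n,L,st,ce=cv2.connectedComponentsWithStats(y.astype(np.uint8))
for i in range(1,n):
    if st[i,4]>20:print("yel",np.round(ce[i],1),st[i,4],rect(plane(t,L==i,0)))
g=(H>45)&(H<85)&(S>120)&(V>60);n,L,st,ce=cv2.connectedComponentsWithStats(g.astype(np.uint8))
for i in range(1,n):
    if st[i,4]>30:print("green",ce[i],st[i,4],rect(plane(t,L==i,57)),np.median(cloud(t)[0][L==i],0))
cv2.imwrite("pics/crop.png",cv2.resize(t["pixels"][140:290,160:500,::-1],None,fx=2.3,fy=2.3,interpolation=2))
E
```

```text
(array([345., 113.]), np.int32(116), array([ 869.1, -152.7,  108. ,   15.3,   88.7]), 66.9, np.float64(58.5))
(array([219., 224.]), np.int32(172), array([450.2, 294. ,  58. ,  38. ,  12.4]), 49.1, np.float64(136.0))
(array([383., 226.]), np.int32(171), array([ 453.6, -292.3,   58.3,   37.7,   15.1]), 48.0, np.float64(133.0))
(array([268., 229.]), np.int32(168), array([435.1, 115.7,  56.4,  37.3,   5.6]), 48.4, np.float64(133.0))
(array([469., 239.]), np.int32(165), array([ 410.6, -600.2,   59.4,   35.6,  -89.6]), 48.7, np.float64(226.0))
(array([337., 246.]), np.int32(180), array([ 380. , -130.6,   58.1,   37.7,  -70.9]), 48.5, np.float64(227.5))
(array([417., 262.]), np.int32(166), array([ 329.3, -412.4,   56.8,   35.8,   49.2]), 47.3, np.float64(217.0))
side
(array([292., 172.]), np.int32(80), array([435.6, 106.4,  53.3,  32.6,   4.9]), 46.8, np.float64(95.0))
(array([448., 207.]), np.int32(97), array([ 875.3, -131.4,  107.9,   12.8,   89.8]), 65.7, np.float64(53.0))
(array([274., 217.]), np.int32(160), array([ 379.9, -137.7,   54.3,   37.4,  -71.6]), 46.8, np.float64(169.0))
(arra
[... 2582 characters left out ...]
33.    93.9   88.4  -71.8]
side shell1 0.62 [233. 229. 260. 277.] [ 315. -301.   63.] [ 314.5 -294.1  163.2   65.4  -81.6]
side shell1 0.61 [398. 264. 435. 292.] [ 706. -373.   29.] [ 705.9 -381.8   98.    85.    84.8]
side shell1 0.56 [278. 246. 330. 283.] [ 451. -312.   25.] [ 451.7 -300.   114.7  101.2   12.3]
bay [301.7 177.9] 3081 [628.5   7.8 561.8 138.6  84.6]
yel [245.6 179.2] 122 [637.7 209.8 129.7  85.7  -5.4]
yel [282.  183.4] 109 [624.9  75.3 128.7  84.8  -5.1]
yel [317.9 187.3] 112 [611.5 -59.1 128.9  84.6  -5.4]
yel [354.2 191.3] 115 [ 598.8 -193.8  127.4   84.7   -5.2]
green [182.48648649 198.31081081] 74 [541.6 429.   33.   32.  -43.1] [540.22734974 425.33968137  69.05125053]
```

View pics/crop.png

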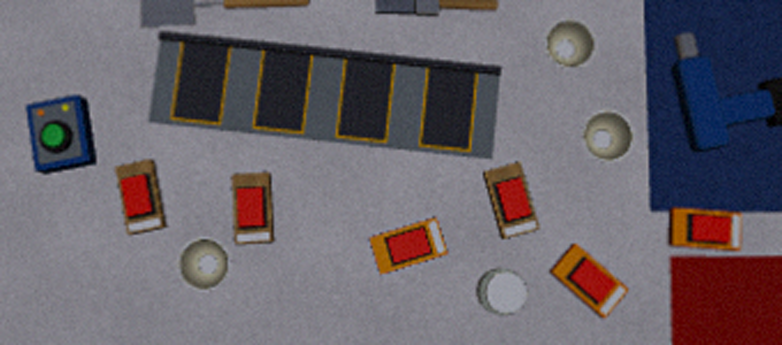

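The crop confirms three pale-wood moulds at top-image pixels (220,225), (270,230) and (382,227). The three orange ones stay put, and no fourth mould is in view. The bays are seen clearly, with the plate at a yaw of about -5.4°. I'll grip each mould across its width and slide it.

```bash
cat >> h.py <<'E'
from scipy.spatial.transform import Rotation as Ro
def go(x,y,z,yaw,src=None):
    s=r.sense(); p=s["tool_pos"] if src is None else src[:3]; y0=s["tcp_rot"][2] if src is None else src[3]
    R=Ro.from_euler("xyz",[180,0,y0],degrees=True); d=R.inv().apply(np.array([x,y,z])-p)/1000
    w=(yaw-y0+180)%360-180
    print("shift",np.round(d,4),"turn z",round(-np.radians(w),3),"| t",round(s["time"],2),np.round(p,1),"yaw",round(y0,1),"F",np.round(s["ft_force"],1),"gap",round(s["finger_gap"],1))
E
python3 -c "
from h import *
go(449,293,150,13)"
```

```text
shift [-0.296  -0.153   0.0813] turn z 2.507 | t 0.7 [237.9 550.8 231.3] yaw 156.6 F [-0.1  0.9  0.3] gap 85.2
```

```bash
python3 -m jog '[-0.296,-0.153,0.081,0,0,2.507,-0.296,-0.153,0.081,0,0,2.507,-0.296,-0.153,0.081,0,0,2.507,-0.296,-0.153,0.081,0,0,2.507,-0.296,-0.153,0.081,0,0,2.507,-0.296,-0.153,0.081,0,0,2.507,-0.296,-0.153,0.081,0,0,2.507,-0.296,-0.153,0.081,0,0,2.507]' 1 40; python3 -c "
from h import *
go(449,293,60,13)"
```

```text
time: 1.7
tool_pos: [449.4, 292.3, 150.2]
tcp_rot: [-180.0, 0.0, 70.3]
ft_force: [0.4, -0.6, -0.5]
finger_gap: 85.2
grip_force: 0.0
shift [ 0.0005 -0.0006  0.0902] turn z 0.999 | t 1.7 [449.4 292.3 150.2] yaw 70.3 F [ 0.4 -0.6 -0.5] gap 85.2
```

```bash
python3 -m jog '[0,0,0,0,0,1.0,0,0,0,0,0,1.0,0,0,0,0,0,1.0,0,0,0,0,0,1.0,0,0,0,0,0,1.0,0,0,0,0,0,1.0,0,0,0.045,0,0,1.0,0,0,0.07,0,0,1.0]'; python3 -c "
from h import *
t=r.snapshot('top')
for l in lids(t):print(l)
go(449,293,3,13)"
```

```text
time: 2.7
tool_pos: [448.2, 292.5, 78.5]
tcp_rot: [180.0, 0.1, 13.4]
ft_force: [0.0, 0.5, -0.4]
finger_gap: 85.0
grip_force: 0.0
(array([345., 113.]), np.int32(119), array([ 869. , -152.8,  107.8,   11.7,  -89.2]), 66.5, np.float64(62.0))
(array([383., 226.]), np.int32(174), array([ 453.5, -292.2,   58.1,   37.9,   15.8]), 47.8, np.float64(135.5))
(array([268., 229.]), np.int32(169), array([435.1, 115.5,  56.6,  37.1,   5.8]), 48.2, np.float64(130.0))
(array([468., 239.]), np.int32(167), array([ 410.6, -598.4,   55.7,   35.6,  -89.6]), 48.1, np.float64(228.0))
(array([337., 246.]), np.int32(180), array([ 380. , -130.6,   58.1,   37.7,  -70.9]), 48.5, np.float64(228.0))
(array([417., 262.]), np.int32(167), array([ 329.3, -412.4,   56.8,   35.8,   49.2]), 47.9, np.float64(214.0))
shift [ 0.0029 -0.0008  0.0722] turn z 0.007 | t 2.75 [446.3 291.6  75.2] yaw 13.4 F [-2.1 -0.8 -3.1] gap 85.1
```

```bash
python3 -m jog '[0.002,0,0.036,0,0,0,0.002,0,0.07,0,0,0,0.002,0,0.071,0,0,0,0.002,0,0.071,0,0,0]' && python3 -m jog '[0,0,0,0,0,0,0,0,0,0,0,0,0,0,0,0,0,0,0,0,0,0,0,0,0,0,0,0,0,0,0,0,0,0,0,0]' -0.2 40; python3 -c "
from h import *
go(638,210,3,-5.4)"
```

```text
time: 3.25
tool_pos: [451.8, 293.9, 10.8]
tcp_rot: [-180.0, -0.1, 13.4]
ft_force: [0.4, 0.7, -0.2]
finger_gap: 85.4
grip_force: 0.0
time: 4.0
tool_pos: [452.3, 294.1, 11.4]
tcp_rot: [-180.0, -0.2, 13.4]
ft_force: [-0.8, -1.2, 6.2]
finger_gap: 58.9
grip_force: 42.6
shift [0.1611 0.1249 0.0084] turn z 0.328 | t 4.0 [452.3 294.1  11.4] yaw 13.4 F [-0.8 -1.2  6.2] gap 58.9
```

```bash
python3 -m jog '[0,0,0,0,0,0,0,0,0,0,0,0,0,0,0,0,0,0,-0.002,0,0.009,0,0,0,-0.002,0,0.009,0,0,0]' 1 && python3 -m jog '[0,0,0,0,0,0,0,0,0,0,0,0,0,0,0,0,0,0,0,0,0,0,0,0,0,0,0,0,0,0,0,0,0,0,0,0]' -0.2 40; python3 -c "
from h import *
go(638,210,3,-5.4)"
```

```text
time: 4.62
tool_pos: [447.8, 292.4, -1.1]
tcp_rot: [180.0, 0.1, 13.4]
ft_force: [-0.3, 0.0, -0.1]
finger_gap: 85.5
grip_force: 0.0
time: 5.38
tool_pos: [449.2, 293.1, 0.5]
tcp_rot: [-180.0, -0.0, 13.4]
ft_force: [0.6, 1.7, 1.8]
finger_gap: 59.2
grip_force: 45.2
shift [ 0.1645  0.1246 -0.0025] turn z 0.328 | t 5.38 [449.2 293.1   0.5] yaw 13.4 F [0.6 1.7 1.8] gap 59.2
```

```bash
python3 -m jog '[0.02,0.015,0,0,0,0.04,0.045,0.034,0,0,0,0.09,0.07,0.053,0,0,0,0.14,0.095,0.072,0,0,0,0.19,0.12,0.091,0,0,0,0.24,0.142,0.108,0,0,0,0.285,0.158,0.12,0,0,0,0.328,0.164,0.124,0,0,0,0.328]'; python3 -m jog '[0,0,0,0,0,0,0,0,0,0,0,0]';python3 -c "
from h import *
go(638,210,0.5,-5.4)
s=r.snapshot('top');cv2.imwrite('pics/a.png',cv2.resize(s['pixels'][140:290,160:500,::-1],None,fx=2.3,fy=2.3,interpolation=2))"
```

```text
time: 6.38
tool_pos: [637.5, 210.0, 0.5]
tcp_rot: [-180.0, 0.1, -5.4]
ft_force: [-7.3, 1.6, 9.1]
finger_gap: 59.1
grip_force: 46.2
time: 6.62
tool_pos: [637.6, 210.1, 0.5]
tcp_rot: [180.0, -0.1, -5.4]
ft_force: [2.9, -0.8, 1.4]
finger_gap: 59.4
grip_force: 45.3
shift [0.0004 0.0001 0.    ] turn z 0.0 | t 6.62 [6.376e+02 2.101e+02 5.000e-01] yaw -5.4 F [ 2.9 -0.8  1.4] gap 59.4
```

View pics/a.png

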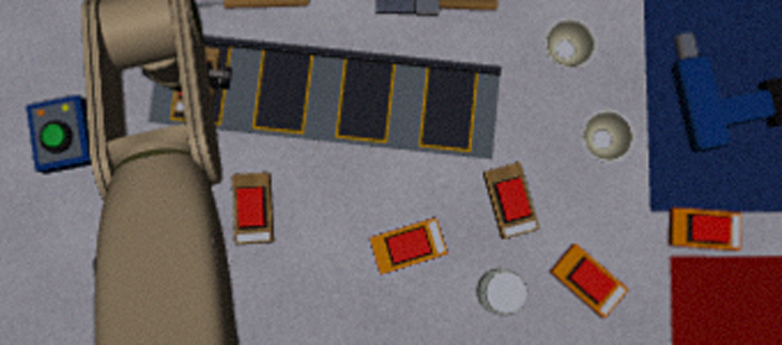

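Mould A sits in the left bay, at about (195,105) in the crop. I release it, rise, and go to mould B.

```bash
python3 -m jog '[0,0,0,0,0,0,0,0,0,0,0,0,0,0,0,0,0,0,0,0,-0.05,0,0,0,0,0,-0.1,0,0,0,0,0,-0.1,0,0,0,0,0,-0.1,0,0,0]' 1;python3 -c "
from h import *
go(435,115,100.5,5.3)"
```

```text
time: 7.55
tool_pos: [637.1, 210.4, 100.1]
tcp_rot: [-180.0, 0.0, -5.4]
ft_force: [0.1, -0.4, -1.4]
finger_gap: 85.4
grip_force: 0.0
shift [-0.1922  0.114  -0.0004] turn z -0.187 | t 7.55 [637.1 210.4 100.1] yaw -5.4 F [ 0.1 -0.4 -1.4] gap 85.4
```

```bash
python3 -m jog '[-0.05,0.03,0,0,0,-0.05,-0.1,0.06,0,0,0,-0.1,-0.15,0.09,0,0,0,-0.187,-0.192,0.114,0,0,0,-0.187,-0.192,0.114,0,0,0,-0.187,-0.192,0.114,0,0,0,-0.187]';python3 -c "
from h import *
t=r.snapshot('top')
for l in lids(t):print(l)
go(435,115,0.5,5.3)"
```

```text
time: 8.3
tool_pos: [435.2, 114.9, 99.6]
tcp_rot: [-180.0, 0.0, 5.3]
ft_force: [0.2, 0.5, 0.9]
finger_gap: 85.5
grip_force: 0.0
(array([345., 113.]), np.int32(117), array([ 869. , -152.8,  107.8,   11.7,  -89.2]), 66.3, np.float64(60.0))
(array([244., 173.]), np.int32(155), array([638. , 212.7,  56.2,  37.4,  -4.6]), 48.1, np.float64(139.0))
(array([383., 226.]), np.int32(173), array([ 453.3, -291.9,   57.9,   37.3,   16.4]), 47.9, np.float64(133.0))
(array([469., 239.]), np.int32(166), array([ 410.6, -600.2,   59.4,   35.6,  -89.6]), 47.8, np.float64(225.0))
(array([337., 246.]), np.int32(178), array([ 379.8, -130.1,   57. ,   37.7,  -70.9]), 48.3, np.float64(229.0))
(array([417., 262.]), np.int32(165), array([ 329.4, -412.2,   56.4,   35.8,   49.2]), 48.0, np.float64(219.0))
shift [-0.0009  0.      0.0995] turn z 0.0 | t 8.35 [435.9 115.1 100. ] yaw 5.3 F [0.9 0.5 0.6] gap 85.9
```

```bash
python3 -m jog '[0,0,0.05,0,0,0,0,0,0.08,0,0,0,0,0,0.099,0,0,0,0,0,0.099,0,0,0,0,0,0.099,0,0,0]' && python3 -m jog '[0,0,0,0,0,0,0,0,0,0,0,0,0,0,0,0,0,0,0,0,0,0,0,0,0,0,0,0,0,0,0,0,0,0,0,0]' -0.2 40; python3 -c "
from h import *
go(625,75.5,0.5,-5.4)"
```

```text
time: 8.98
tool_pos: [436.5, 115.2, 2.0]
tcp_rot: [-180.0, -0.0, 5.3]
ft_force: [0.4, -0.5, -0.0]
finger_gap: 85.3
grip_force: 0.0
time: 9.72
tool_pos: [436.7, 115.0, 2.6]
tcp_rot: [180.0, -0.1, 5.3]
ft_force: [-0.5, -1.6, 6.5]
finger_gap: 58.8
grip_force: 43.9
shift [0.1839 0.0568 0.0021] turn z 0.187 | t 9.72 [436.7 115.    2.6] yaw 5.3 F [-0.5 -1.6  6.5] gap 58.8
```

```bash
python3 -m jog '[0.02,0.006,0,0,0,0.02,0.048,0.015,0,0,0,0.05,0.076,0.023,0,0,0,0.08,0.104,0.032,0,0,0,0.11,0.132,0.041,0,0,0,0.14,0.16,0.05,0,0,0,0.165,0.178,0.055,0,0,0,0.187,0.185,0.057,0,0,0,0.187]'; python3 -m jog '[0,0,0,0,0,0,0,0,0,0,0,0]';python3 -c "
from h import *
go(625,75.5,0.5,-5.4)"
```

```text
time: 10.72
tool_pos: [625.5, 75.3, 2.3]
tcp_rot: [-180.0, 0.0, -5.4]
ft_force: [-9.8, 1.3, 13.7]
finger_gap: 58.9
grip_force: 45.4
time: 10.98
tool_pos: [626.0, 75.2, 2.3]
tcp_rot: [-180.0, -0.2, -5.4]
ft_force: [2.8, -0.8, 3.9]
finger_gap: 59.1
grip_force: 44.2
shift [-0.0011 -0.0002  0.0018] turn z 0.0 | t 10.97 [626.   75.2   2.3] yaw -5.4 F [ 2.8 -0.8  3.9] gap 59.1
```

```bash
python3 -m jog '[0,0,0,0,0,0,0,0,0,0,0,0,0,0,0,0,0,0,0,0,-0.05,0,0,0,0,0,-0.1,0,0,0,0,0,-0.1,0,0,0,0,0,-0.1,0,0,0]' 1;python3 -c "
from h import *
go(453,-292,101,15.5)"
```

```text
time: 11.85
tool_pos: [624.6, 75.3, 101.0]
tcp_rot: [180.0, 0.0, -5.4]
ft_force: [-0.0, 0.9, -1.0]
finger_gap: 85.1
grip_force: 0.0
shift [-0.1363  0.3818  0.    ] turn z -0.365 | t 11.85 [624.6  75.3 101. ] yaw -5.4 F [-0.   0.9 -1. ] gap 85.1
```

```bash
python3 -m jog '[-0.02,0.055,0,0,0,-0.05,-0.04,0.11,0,0,0,-0.1,-0.06,0.168,0,0,0,-0.15,-0.08,0.224,0,0,0,-0.2,-0.1,0.28,0,0,0,-0.28,-0.12,0.336,0,0,0,-0.365,-0.136,0.382,0,0,0,-0.365,-0.136,0.382,0,0,0,-0.365]';python3 -m jog '[0,0,0,0,0,0]'; python3 -c "
from h import *
t=r.snapshot('top')
for l in lids(t):print(l)
go(453,-292,0.5,15.5)
s=r.snapshot('side')
print([l for l in lids(s)])"
```

```text
time: 12.85
tool_pos: [450.8, -294.3, 99.3]
tcp_rot: [-179.9, 0.1, 15.3]
ft_force: [1.0, 0.5, -0.7]
finger_gap: 85.4
grip_force: 0.0
time: 12.98
tool_pos: [452.7, -291.3, 99.6]
tcp_rot: [-179.8, 0.1, 15.5]
ft_force: [-0.6, 0.9, -0.1]
finger_gap: 85.4
grip_force: 0.0
(array([345., 113.]), np.int32(116), array([ 869. , -152.8,  107.8,   11.7,  -89.2]), 66.3, np.float64(59.0))
(array([244., 173.]), np.int32(155), array([638.3, 212. ,  56.7,  36.9,  -5.6]), 48.2, np.float64(138.0))
(array([280., 177.]), np.int32(165), array([624. ,  77.5,  57.6,  37.8,  -4.4]), 48.4, np.float64(137.5))
(array([469., 239.]), np.int32(168), array([ 410.6, -600.2,   59.4,   35.6,  -89.6]), 47.7, np.float64(229.5))
(array([337., 246.]), np.int32(179), array([ 380. , -130.6,   58.1,   37.7,  -70.9]), 48.1, np.float64(204.0))
(array([418., 262.]), np.int32(150), array([ 328.1, -414.3,   51.4,   36.5,   49.3]), 47.9, np.float64(75.0))
shift [-0.0004  0.001   0.0995] turn z 0.001 | t 13.03 [ 453.2 -290.9  100. ] yaw 15.5 F [0.  0.6 0.1] gap 85.7
[(array([347., 157.]), np.int32(71), array([637.4, 201.9,  53.4,  31.6,  -4.7]), 46.6, np.float64(91.5)), (array([349., 176.]), np.int32(103), array([622.5,  69. ,  55.3,  33.1,  -4.9]), 46.7, np.float64(99.0)), (array([448., 207.]), np.int32(100), array([ 875.3, -131.4,  107.9,   12.8,   89.8]), 65.9, np.float64(52.0)), (array([274., 216.]), np.int32(161), array([ 379.9, -137.7,   54.3,   37.4,  -71.6]), 46.8, np.float64(155.5)), (array([304., 254.]), np.int32(239), array([ 452.8, -298.5,   57.2,   35.6,   15.1]), 46.8, np.float64(98.0)), (array([249., 296.]), np.int32(371), array([ 329.9, -419.1,   57.6,   36.7,   48.8]), 47.1, np.float64(73.0)), (array([290., 377.]), np.int32(757), array([ 410. , -605.1,   57.9,   38.5,   86. ]), 47.2, np.float64(205.0))]
```

Moulds A and B are in their bays and C has not moved. Next I grip C.

```bash
python3 -m jog '[0,0.001,0.05,0,0,0,0,0.001,0.08,0,0,0,0,0.001,0.099,0,0,0,0,0.001,0.099,0,0,0,0,0.001,0.099,0,0,0]' && python3 -m jog '[0,0,0,0,0,0,0,0,0,0,0,0,0,0,0,0,0,0,0,0,0,0,0,0,0,0,0,0,0,0,0,0,0,0,0,0]' -0.2 40; python3 -c "
from h import *
go(599,-193.5,1,-5.4)"
```

```text
time: 13.7
tool_pos: [454.9, -293.6, 3.6]
tcp_rot: [179.9, -0.1, 15.5]
ft_force: [-0.3, -0.3, 0.6]
finger_gap: 85.4
grip_force: 0.0
time: 14.45
tool_pos: [454.9, -294.1, 3.9]
tcp_rot: [179.9, -0.1, 15.5]
ft_force: [0.4, 0.2, 5.5]
finger_gap: 59.5
grip_force: 43.7
shift [ 0.1658 -0.0584  0.0029] turn z 0.365 | t 14.45 [ 454.9 -294.1    3.9] yaw 15.5 F [0.4 0.2 5.5] gap 59.5
```

```bash
python3 -m jog '[0.02,-0.007,0,0,0,0.04,0.045,-0.016,0,0,0,0.1,0.07,-0.025,0,0,0,0.16,0.095,-0.033,0,0,0,0.22,0.12,-0.042,0,0,0,0.28,0.145,-0.05,0,0,0,0.33,0.16,-0.056,0,0,0,0.365,0.167,-0.058,0,0,0,0.365]'; python3 -m jog '[0,0,0,0,0,0,0,0,0,0,0,0]';python3 -c "
from h import *
go(599,-193.5,1,-5.4)"; python3 -m jog '[0,0,0,0,0,0,0,0,0,0,0,0,0,0,0,0,0,0,0,0,-0.05,0,0,0,0,0,-0.1,0,0,0,0,0,-0.12,0,0,0,0,0,-0.12,0,0,0]' 1; python3 -c "
from h import *
go(611.5,-59,120,-5.4)"
```

```text
time: 15.45
tool_pos: [600.0, -193.4, 4.0]
tcp_rot: [179.9, -0.0, -5.4]
ft_force: [-7.6, -3.6, 10.4]
finger_gap: 59.3
grip_force: 46.3
time: 15.7
tool_pos: [600.6, -193.0, 4.0]
tcp_rot: [180.0, -0.2, -5.4]
ft_force: [1.8, 2.0, 5.4]
finger_gap: 59.1
grip_force: 45.7
shift [-0.0015  0.0006  0.003 ] turn z 0.0 | t 15.7 [ 600.6 -193.     4. ] yaw -5.4 F [1.8 2.  5.4] gap 59.1
time: 16.58
tool_pos: [600.4, -193.1, 124.1]
tcp_rot: [179.9, -0.2, -5.4]
ft_force: [-1.0, -0.1, -0.3]
finger_gap: 84.9
grip_force: 0.0
shift [-0.0015 -0.1346  0.0041] turn z 0.0 | t 16.57 [ 600.4 -193.1  124.1] yaw -5.4 F [-1.  -0.1 -0.3] gap 84.9
```

```bash
python3 -m jog '[-0.05,-0.05,0,0,0,0,-0.1,-0.1,0,0,0,0,-0.15,-0.15,0,0,0,0,-0.15,-0.15,0,0,0,0,-0.15,-0.15,0,0,0,0]' -1; python3 -c "
from h import *
t=r.snapshot('top')
for l in lids(t):print(l)
cv2.imwrite('pics/b.png',t['pixels'][:,:,::-1])
go(598,-194,80,-5.4)"
```

```text
time: 17.2
tool_pos: [461.5, -27.7, 119.8]
tcp_rot: [-180.0, 0.2, -5.3]
ft_force: [-0.4, -0.2, 0.4]
finger_gap: -0.1
grip_force: 0.0
(array([345., 113.]), np.int32(117), array([ 869. , -152.8,  107.8,   11.7,  -89.2]), 65.9, np.float64(61.5))
(array([244., 173.]), np.int32(154), array([638.6, 211.8,  57.3,  36.4,  -5.4]), 48.7, np.float64(138.0))
(array([280., 177.]), np.int32(157), array([624. ,  77.5,  57.6,  37.8,  -4.4]), 48.1, np.float64(133.0))
(array([355., 185.]), np.int32(166), array([ 598.1, -190.5,   56.4,   37.8,   -4.9]), 48.0, np.float64(135.0))
(array([469., 239.]), np.int32(167), array([ 410.6, -600.2,   59.4,   35.6,  -89.6]), 47.6, np.float64(226.5))
(array([337., 246.]), np.int32(178), array([ 379.8, -130.1,   57. ,   37.7,  -70.9]), 48.0, np.float64(227.5))
(array([417., 262.]), np.int32(165), array([ 329.3, -412.5,   56.4,   35.7,   48.8]), 47.9, np.float64(217.5))
shift [0.15   0.1521 0.0404] turn z 0.001 | t 17.25 [462.7 -28.7 120.4] yaw -5.3 F [-0.1  0.1 -0. ] gap 0.1
```

View pics/b.png

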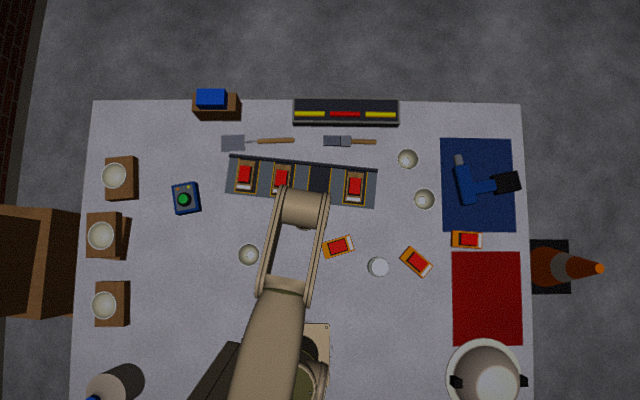

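All three moulds are in bays, with lids at pixels (244,173), (280,177) and (355,185), each within about 4 mm of its bay centre. There is no fourth mould. I press the lids with the fingers shut, starting with C.

```bash
python3 -m jog '[0.04,0.04,0,0,0,0,0.08,0.08,0,0,0,0,0.12,0.12,0.02,0,0,0,0.15,0.152,0.04,0,0,0,0.15,0.152,0.04,0,0,0,0.15,0.152,0.055,0,0,0,0.15,0.152,0.055,0,0,0]'; python3 -c "
from h import *
go(598,-192,38,-5.4)"
```

```text
time: 18.12
tool_pos: [597.7, -193.7, 65.6]
tcp_rot: [-180.0, 0.1, -5.4]
ft_force: [1.3, -0.3, 0.2]
finger_gap: -0.2
grip_force: 0.0
shift [ 0.0002 -0.0017  0.0276] turn z 0.0 | t 18.12 [ 597.7 -193.7   65.6] yaw -5.4 F [ 1.3 -0.3  0.2] gap -0.2
```

```bash
python3 -m jog '[0,-0.001,0.01,0,0,0,0,-0.001,0.018,0,0,0,0,-0.001,0.022,0,0,0,0,-0.001,0.026,0,0,0,0,-0.001,0.028,0,0,0,0,-0.001,0.028,0,0,0]'
```

```text
time: 18.88
tool_pos: [599.2, -193.3, 39.6]
tcp_rot: [-180.0, -0.0, -5.4]
ft_force: [-0.4, 1.7, 2.5]
finger_gap: -0.2
grip_force: 1.2
```

```bash
python3 -m jog '[0,0,0.002,0,0,0,0,0,0.003,0,0,0,0,0,0.003,0,0,0]'
```

```text
time: 19.25
tool_pos: [599.3, -193.4, 37.9]
tcp_rot: [-180.0, -0.0, -5.4]
ft_force: [-7.5, 4.7, 14.3]
finger_gap: -0.1
grip_force: 7.1
```

```bash
python3 -m jog '[0,0,-0.04,0,0,0,0,-0.055,-0.04,0,0,0,0,-0.11,-0.04,0,0,0,0,-0.17,-0.04,0,0,0,0,-0.23,-0.04,0,0,0,-0.001,-0.27,-0.04,0,0,0,-0.001,-0.27,-0.025,0,0,0,-0.001,-0.27,-0.02,0,0,0]' ; python3 -m jog '[0,0,0.006,0,0,0,0,0,0.01,0,0,0,0,0,0.014,0,0,0,0,0,0.017,0,0,0,0,0,0.019,0,0,0,0,0,0.019,0,0,0]'
```

```text
time: 20.25
tool_pos: [622.4, 74.8, 54.5]
tcp_rot: [179.9, 0.1, -5.4]
ft_force: [0.2, -0.4, 0.3]
finger_gap: 0.1
grip_force: 0.0
time: 21.0
tool_pos: [623.7, 74.0, 38.1]
tcp_rot: [180.0, -0.0, -5.5]
ft_force: [-4.2, -0.8, 5.7]
finger_gap: 0.1
grip_force: 3.0
```

Near home, so I press a little more, then go on to A's lid.

```bash
python3 -m jog '[0,0,0.0015,0,0,0,0,0,0.002,0,0,0,0,0,0.002,0,0,0]'; python3 -m jog '[0,0,-0.04,0,0,0,0,-0.05,-0.04,0,0,0,0,-0.1,-0.04,0,0,0,0.001,-0.136,-0.04,0,0,0,0.001,-0.136,-0.04,0,0,0,0.001,-0.136,-0.025,0,0,0,0.001,-0.136,-0.02,0,0,0]' ; python3 -m jog '[0,0,0.006,0,0,0,0,0,0.01,0,0,0,0,0,0.014,0,0,0,0,0,0.018,0,0,0,0,0,0.02,0,0,0,0,0,0.02,0,0,0]'
```

```text
time: 21.38
tool_pos: [623.8, 74.0, 37.9]
tcp_rot: [180.0, -0.0, -5.5]
ft_force: [-11.3, -1.2, 19.9]
finger_gap: -0.1
grip_force: 10.2
time: 22.25
tool_pos: [636.2, 208.7, 53.0]
tcp_rot: [179.9, 0.2, -5.5]
ft_force: [0.8, -0.3, -0.1]
finger_gap: 0.4
grip_force: 0.0
time: 23.0
tool_pos: [637.6, 209.8, 37.9]
tcp_rot: [180.0, -0.0, -5.4]
ft_force: [-10.8, -5.6, 19.4]
finger_gap: -0.3
grip_force: 9.5
```

```bash
python3 -m jog '[0,0,-0.05,0,0,0,0,0,-0.09,0,0,0,-0.03,-0.05,-0.09,0,0,0,-0.06,-0.1,-0.09,0,0,0,-0.09,-0.15,-0.09,0,0,0,-0.117,-0.207,-0.09,0,0,0,-0.117,-0.207,-0.09,0,0,0,-0.117,-0.207,-0.09,0,0,0]'; python3 -c "
from h import *
t=r.snapshot('top');sd=r.snapshot('side')
for l in lids(t,38)+lids(sd,38):print(l)
for s in(t,sd):
  H,S,V=cv2.split(cv2.cvtColor(s['pixels'],cv2.COLOR_RGB2HSV));g=(H>45)&(H<85)&(S>120)&(V>60);n,L,st,ce=cv2.connectedComponentsWithStats(g.astype(np.uint8));P=cloud(s)[0]
  for i in range(1,n):
    if st[i,4]>15:print('green',ce[i],st[i,4],rect(plane(s,L==i,62)),np.median(P[L==i],0),P[L==i][:,2].max())
go(541,427,70,-5.4)
c=np.hstack([cv2.resize(t['pixels'][150:250,160:390],None,fx=1.7,fy=1.7),cv2.resize(sd['pixels'][110:280,270:400],None,fx=1.0,fy=1.0)])[:,:,::-1] if 0 else cv2.resize(t['pixels'][140:250,150:390,::-1],None,fx=3,fy=3,interpolation=2)
cv2.imwrite('pics/c.png',c)"
```

```text
time: 24.0
tool_pos: [540.3, 427.6, 125.1]
tcp_rot: [180.0, -0.0, -5.4]
ft_force: [-0.1, -0.4, -0.7]
finger_gap: 0.0
grip_force: 0.0
(array([345., 113.]), np.int32(114), array([ 872.6, -153.3,  108.5,   11.8,  -89.2]), 66.3, np.float64(62.0))
(array([244., 174.]), np.int32(159), array([638.5, 212.5,  57.3,  37.7,  -4.6]), 38.2, np.float64(140.0))
(array([281., 178.]), np.int32(165), array([623.9,  77.7,  57.8,  38. ,  -5.2]), 38.5, np.float64(136.0))
(array([354., 186.]), np.int32(167), array([ 598.7, -190.3,   57.9,   37.7,   -5.1]), 37.7, np.float64(136.0))
(array([469., 239.]), np.int32(166), array([ 411. , -603.8,   59.8,   35.8,  -89.6]), 47.6, np.float64(224.0))
(array([337., 246.]), np.int32(179), array([ 380.2, -130.9,   58.5,   38. ,  -70.9]), 48.5, np.float64(227.5))
(array([417., 262.]), np.int32(166), array([ 329.2, -414.7,   57.2,   36.1,   49.2]), 47.7, np.float64(219.0))
(array([347., 160.]), np.int32(62), array([637.9, 201.9,  54.2,  23.5,  -4.7]), 36.7, np.float64(110.0))
(array([349., 178.]), np.int32(87), array([623.3,  69.9,  56.1,  26.3,  -4.9]), 36.7, np.float64
[... 227 characters left out ...]
)
(array([356., 228.]), np.int32(191), array([ 597.4, -196.7,   57.8,   35. ,   -5.1]), 36.5, np.float64(112.0))
(array([249., 296.]), np.int32(367), array([ 328.2, -409.8,   58.6,   36.7,   49.2]), 47.1, np.float64(79.0))
(array([290., 377.]), np.int32(750), array([ 409.9, -598.9,   58.7,   39. ,   86. ]), 47.1, np.float64(206.0))
green [183.26530612 199.46938776] 49 [536.1 425.6  33.9  22.6 -59.1] [533.88178756 420.14779443  69.58338025] 1490.274699332713
green [315.31578947 129.21052632] 19 [543.1 433.3  28.2  20.8  -4.5] [540.97657676 419.37384882  66.60408285] 69.65350300298321
shift [-0.     -0.0006  0.0552] turn z -0.001 | t 24.1 [541.  426.4 125.2] yaw -5.5 F [ 0.7  0.3 -0.6] gap 0.1
```

View pics/c.png

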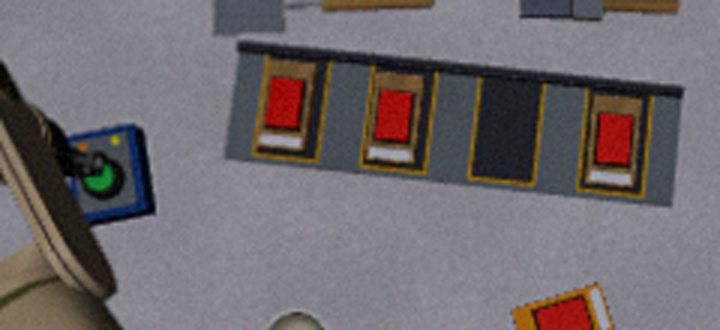

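The picture shows all three lids down, at crop pixels (285,103), (392,117) and (613,138); range gives a top height of about 38 mm for each. The button top is at about z = 69. Next I press the button.

```bash
python3 -m jog '[-0.001,0.002,0.03,0,0,0,-0.001,0.002,0.045,0,0,0,-0.001,0.002,0.053,0,0,0,-0.001,0.002,0.058,0,0,0,-0.001,0.002,0.062,0,0,0,-0.001,0.002,0.065,0,0,0]'; python3 -m jog '[0,0,0.001,0,0,0,0,0,0.001,0,0,0]'
```

```text
time: 24.85
tool_pos: [539.7, 425.9, 61.3]
tcp_rot: [-180.0, -0.1, -5.4]
ft_force: [-3.6, -4.2, 17.9]
finger_gap: -0.0
grip_force: 10.2
time: 25.1
tool_pos: [539.8, 425.9, 61.5]
tcp_rot: [-180.0, -0.1, -5.4]
ft_force: [-4.8, -5.9, 11.4]
finger_gap: -0.1
grip_force: 5.9
```

```bash
python3 -m jog '[0,0,0.0015,0,0,0,0,0,0.0015,0,0,0,0,0,0.0015,0,0,0,0,0,0.0015,0,0,0]'; python3 -m jog '[0,0,-0.04,0,0,0,0,0,-0.09,0,0,0,0,0,-0.13,0,0,0,0,0,-0.13,0,0,0,0,0,-0.13,0,0,0]'; python3 -c "
from h import *
t=r.snapshot('top')
for l in lids(t,38)[:4]:print(l)
print(r.hand_in())"
```

```text
time: 25.6
tool_pos: [539.8, 426.0, 61.3]
tcp_rot: [-180.0, -0.1, -5.4]
ft_force: [-8.9, -7.6, 18.8]
finger_gap: 0.4
grip_force: 9.9
time: 26.22
tool_pos: [539.0, 425.9, 187.5]
tcp_rot: [-180.0, -0.0, -5.4]
ft_force: [0.1, -0.7, -0.3]
finger_gap: 0.1
grip_force: 0.0
(array([345., 113.]), np.int32(116), array([ 872.6, -153.3,  108.5,   11.8,  -89.2]), 66.4, np.float64(60.0))
(array([244., 174.]), np.int32(158), array([638.4, 212.7,  57.5,  37.3,  -5.4]), 38.8, np.float64(141.0))
(array([281., 178.]), np.int32(163), array([624. ,  77.3,  57. ,  38.2,  -6.2]), 38.2, np.float64(136.0))
(array([354., 186.]), np.int32(167), array([ 598.9, -190.5,   57.4,   37.8,   -5.6]), 38.1, np.float64(134.0))
the job is handed in; nothing more can be done
None
```

The job is handed in, though the hand-in call returned no verdict: the three pale-wood moulds present are each in a bay (within about 4 mm of centre), their lids are home, the start button was pressed and released, and the orange look-alikes and bystanders were left alone.

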